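Find the loaded instrument handle by weight and hand it out

TASK

Two of the four battery handles standing on the eye clinic's table are the same model (black ribbed grip, steel collar), but only one of that pair still has its battery pack inside and is clearly the heavier: lift each of the two in turn to feel which it is. Set the empty one upright, without dropping it, fully down in either well of the two-well desk stand and let it go. Finish still holding the loaded one upright in the gripper, about a hand's breadth (10 cm) above the middle of the aluminium tray with the instrument head, ready for a colleague to fit the head, and leave everything else undisturbed.

Things in the scene. Friction and masses are not known exactly. Their poses are not given: they have to be found in the camera images.
- handle_a: one of the matching pair: upright round battery handle, 145 mm tall, black ribbed grip, steel foot cap and collar. Its body is 30 mm in diameter up to 131 mm above the foot, grip it anywhere there; the top 14 mm is a 20 mm thick steel neck. Stands on its flat foot. Origin: centre of the foot's underside, z up along the handle
- handle_b: the other of the pair, same look, size and origin as handle_a. One of the two is an empty shell; the other holds its battery pack and is at least 120 g heavier (both weigh 0.1 to 0.4 kg). Neither name nor look tells which
- stand: grey desk stand, fixed to the table: a block 84 mm (its x) by 196 mm (its y) by 50 mm high with two round wells in its top, open upward, each 34 mm wide and 40 mm deep, with a 2 mm chamfer at the mouth; the wells lie 100 mm apart along its y. Origin at the centre of its underside
- well_0 (a point): centre of the floor of the well at the stand's +y end, 10 mm above the table; the mouth is 40 mm higher. Axes as the stand's
- well_1 (a point): centre of the floor of the well at the stand's -y end, 10 mm above the table; the mouth is 40 mm higher. Axes as the stand's
- tray: shallow aluminium instrument tray with a blue mat, fixed to the table: 160 mm (its x) by 220 mm (its y), rim 20 mm high, floor 4 mm thick. Origin at the centre of its underside
- tray_mid (a point): middle of the tray's floor, 4 mm above the table
- scope_head: black instrument head with a steel socket, 75 by 32 by 29 mm, lying loose in the tray towards its +y end; leave alone. Origin at the centre of its underside
- round_lens: round hand lens in a black ring, 50 mm across and 16 mm high, lying loose in the tray towards its -y end; leave alone. Origin at the centre of its underside
- short_handle: a different battery handle: 30 mm diameter but only 110 mm tall, grey grip and blue collar, standing loose among the pair; leave alone. Origin at the centre of the underside of its foot
- white_handle: a different battery handle: 27 mm diameter, 125 mm tall, white, standing loose among the pair; leave alone. Origin at the centre of the underside of its foot
- occluder: black eye-occluder paddle, 190 mm long, disc 60 mm across at its +x end, up to 8 mm thick, lying loose behind the handles; leave alone
- spray: amber lens-cleaner spray bottle with white pump, 40 mm diameter, 110 mm tall, standing loose behind the handles; leave alone. Origin at the centre of its underside
- trial_frame: steel trial frame (test spectacles), about 140 by 140 by 16 mm, lying loose behind the handles; leave alone

How it is judged:
By the outcome, as a careful person would: the job done as asked, in the order asked, and still so for the second after the job is handed in, while the arm keeps its last pose, push and grip.
It also fails if it takes over 72 s, if anything falls off the work surface, if the arm or the gripper's body presses on something with over 40 N, if the wrist force passes 120 N, or if a joint passes its speed limit or range.

ROBOT

A 6-joint arm with a two-finger parallel gripper is mounted at the origin on the work surface. World frame = base frame: x ahead of the robot, y to its left, z up, the work surface at z = 0. Lengths are in mm, angles in rad, forces in N, time in s.
With the tool pointing down it reaches from about 275 to 750 mm from the base axis. Payload 10.2 kg.
Tool frame: the origin (TCP) lies at the very end of the fingers, on their centre line; the grasp point (between the pads) lies 19 mm behind it; z points along the fingers, y is the direction in which the jaws open and shut (so a half turn about z gives the same grasp; the last joint's range is limited). The gripper opens to 85 mm and grips with 20 to 120 N. Pads are 22 mm wide; open, the fingers measure 114 mm over their backs; the gripper's body (76 mm by 85 mm) begins 54 mm behind the grasp point. The pads swing forward as they close: fully open they stand 13 mm farther back than shut.
Start: joints at [-1.378, 0.313, 1.498, -0, 1.331, -0.223], TCP at [212.047, -480.278, 231.294] pointing down, gripper open.
Joint ranges: [-2.94, 2.94], [-0.97, 2.17], [0.19, 2.56], [-1.23, 4.37], [0.02, 3.11], [-2.88, 2.88]. Speed limits (rad/s): [2.39, 2.39, 3.01, 3.14, 3.14, 3.14].

INTERFACE

Orientations are given as [roll, pitch, yaw] about the fixed x, y, z axes, in that order (R = Rz(yaw) Ry(pitch) Rx(roll)).
In Python, from workcell import * gives the robot as it stands.
- The arm moves only by the tool move_arm, never from a script. Its argument "moves" is one flat list of numbers, 7 for each row, row after row: the turn, a rotation vector about the tool's x, y, z in rad, then the shift along the tool's x, y, z in cm, then the opening, from 0 (shut) to 1 (fully open). In form: [ax, ay, az, tx, ty, tz, gripper, ax, ay, az, tx, ty, tz, gripper, ...]. A call has 1 to 5 rows; each row is the pose to reach, as a shift and turn from the pose commanded when the call began, along the tool's axes at that moment; what a row does not reach only later rows make up. A row lasts 1/10 s, in which the tool goes at most 50 mm and 8.59 degrees, less where a joint would pass 70% of its speed; a pose out of reach is approached as far as the arm can. A call with a gripper value outside its range is refused whole. The fingers move at their own pace and stop on an object; "grip_force" is the grip in N (left out, the last holds). Time passes only in rows, so rows that repeat a pose let the fingers close. It gives the time, the measured TCP pose, the force and the opening at its end, in the units of the state.
- observe(): the state, without advancing time (a new reading comes with each control period).
- camera(name): name is "scene" or "top" or "wrist"; returns a dict with "image" (400x640x3 uint8, red, green, blue), "intrinsics" (3x3 intrinsics, pixels), "D" ([k1, k2, p1, p2, k3] as OpenCV has them; the pictures are not rectified), "R" (3x3) and "t" (3): a world point X has camera coordinates R X + t. Camera axes: x right, y down, z forward; pixel columns grow to the right and rows downward; lengths in mm; the calibration is good to about 2 mm. A picture is of the moment at which its call begins. There is no depth.
- finish_job(): hands the job in, once; it reports no verdict.
Trained networks look in the newest picture that a camera, given by its name, has taken for a name from the list of things; names that differ only in an ending like _2 or _b are one class to them, and where a whole thing is asked for, a point or a joint stands for the part that bears it (a point fixed in the world has none). Each returns a list of dicts, best first, with "conf" (0 to 1); they miss things now and then, are a little off and sometimes report something else, mostly with a low value. They report only what shows in the picture. A call takes as long as a camera call.
- trace(camera, thing): "pixels" (400x640 bool, what is visible of it) and "box" ([left, top, right, bottom] in pixels, round what is visible of it).
The state is a dict: "time_s": time; "joint_positions": joint angles; "qd": joint speeds; "tau": joint torques, N m; "tool_pos": TCP position; "tcp_rot": TCP orientation; "contact_force": force on the tool from outside, world axes, zero at the start; "torque": the same for the moment, N m; "gripper_width": finger opening in mm.
Only numpy, scipy, OpenCV 4.12 (cv2) and the standard library are available. Lean on these libraries where they do the work, as an engineer would, in place of code of your own. Each camera call takes 0.05 s, during which the arm holds its last target.

## Working session

There is one attempt and no reset: what is moved stays moved. The work goes in short steps, Python scripts to look and compute and a tool call to move; the robot and the scene stay as the last step left them, time stands still between calls to the robot, and variables do not carry over. Pictures are saved under pics/ and viewed, and the job is handed in when it is done.

Besides the shell and the picture viewer there is one more tool, called after "Emit:" as a command line: name --argument value ..., lists and objects as JSON in quotes. move_arm: Moves the arm, as the interface text tells. Its arguments: {"type":"object","properties":{"moves":{"type":"array","items":{"type":"number"}},"grip_force":{"type":"number"}},"required":["moves"]}

```bash
mkdir -p pics; ls
python3 - <<'E'
from workcell import *
import cv2,json
s=observe();print(s)
for n in ["scene","top","wrist"]:
    c=camera(n);cv2.imwrite(f"pics/{n}0.png",c["image"][:,:,::-1]);print(n,c["intrinsics"],c["D"],c["R"],c["t"])
    for th in ["handle_a","stand","tray","short_handle","white_handle","spray","trial_frame","occluder","scope_head"]:
        print(th,[(round(d["conf"],2),d["box"]) for d in trace(n,th)])
E
```

```text
pics
{'time_s': 0.0, 'joint_positions': array([-1.37838827e+00,  3.13478480e-01,  1.49841313e+00,  2.62846823e-05,
        1.33103096e+00, -2.23404531e-01]), 'qd': array([0.00064335, 0.00139284, 0.00133989, 0.00188798, 0.0003873 ,
       0.00030945]), 'tau': array([-8.38709657e-04, -4.12260497e+01, -2.59741509e+01, -2.39042110e-04,
        4.16014896e-03,  1.05536725e-05]), 'tool_pos': array([ 212.00816546, -480.01206274,  230.72952786]), 'tcp_rot': array([-3.14030144e+00, -3.19534079e-04,  4.15806118e-01]), 'contact_force': array([-0.49856322,  0.23756568,  0.830049  ]), 'torque': array([ 0.03521076, -0.01378546,  0.02188651]), 'gripper_width': 85.35195165825326}
scene [[384.56485255   0.         321.42815877]
 [  0.         384.56485255 199.76078188]
 [  0.           0.           1.        ]] [0.00556824 0.         0.         0.         0.        ] [[-0.3496504   0.93684502  0.00812471]
 [ 0.53701037  0.20751467 -0.81765367]
 [-0.76770076 -0.28152988 -0.57565308]] [ 177.7090521  -291.09056889 1369.72494857]
handle_a [(0.98, [324.8, 165.3, 335.3, 225.4]), (0.58, [287.8, 130.4, 301.0
[... 1288 characters left out ...]
 176.9])]
trial_frame [(0.96, [297.8, 114.3, 349.4, 167.4]), (0.16, [353.2, 246.1, 369.5, 261.6])]
occluder [(0.76, [422.6, 116.6, 442.8, 189.8])]
scope_head [(0.89, [167.1, 202.3, 183.8, 228.2])]
wrist [[287.38116178   0.         316.41715571]
 [  0.         287.38116178 199.38640851]
 [  0.           0.           1.        ]] [-0.04703874  0.          0.          0.          0.        ] [[ 4.03642396e-01 -9.14916526e-01  7.52750607e-04]
 [-8.77653974e-01 -3.86970245e-01  2.82802992e-01]
 [-2.58449839e-01 -1.14811932e-01 -9.59177721e-01]] [-525.21304142  -38.58712242  377.85299819]
handle_a []
stand []
tray []
short_handle []
white_handle []
spray []
trial_frame []
occluder []
scope_head []
```

View pics/scene0.png

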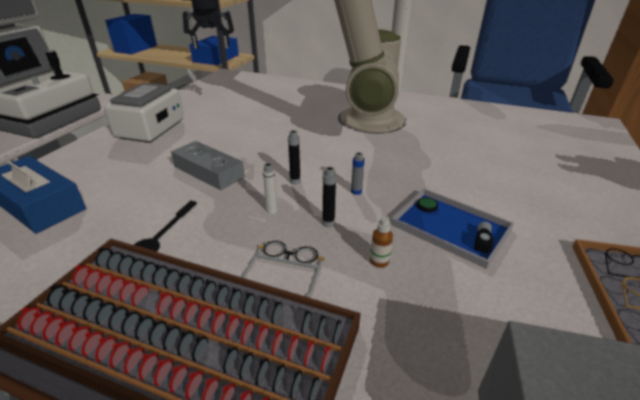

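View pics/top0.png

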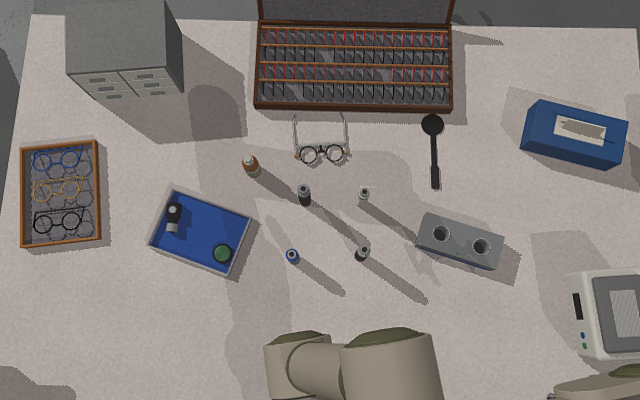

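View pics/wrist0.png

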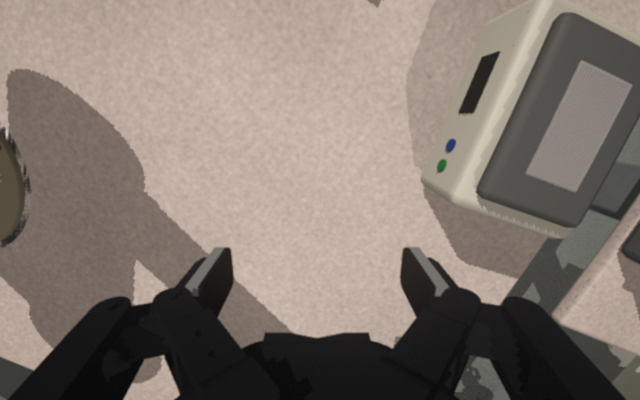

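```bash
cat > h.py <<'E'
from workcell import *
import numpy as np, cv2
from scipy.optimize import least_squares
from scipy.spatial.transform import Rotation as Ro
def proj(c,P):
    P=np.atleast_2d(np.array(P,float)); rv=cv2.Rodrigues(np.array(c["R"],float))[0]
    return cv2.projectPoints(P,rv,np.array(c["t"],float),np.array(c["intrinsics"],float),np.array(c["D"],float))[0][:,0]
def back(c,uv,z):
    q=cv2.undistortPoints(np.array([[uv]],float),np.array(c["intrinsics"],float),np.array(c["D"],float))[0,0]
    R=np.array(c["R"]);t=np.array(c["t"]);d=R.T@np.array([q[0],q[1],1]);o=-R.T@t
    return o+d*(z-o[2])/d[2]
def cyl(x,y,prof):
    a=np.linspace(0,2*np.pi,24,endpoint=False)
    return np.array([[x+r*np.cos(k),y+r*np.sin(k),z] for r,z in prof for k in a])
PH=[(15,0),(15,131),(10,131),(10,145)]
PR={"handle":PH,"short_handle":[(15,0),(15,100),(10,110)],"white_handle":[(13.5,0),(13.5,115),(10,125)],"spray":[(20,0),(20,70),(8,110)]}
def mbox(c,x,y,prof):
    p=proj(c,cyl(x,y,prof));return np.r_[p.min(0),p.max(0)]
def fit(obs,prof,x0):
    r=least_squares(lambda q:np.concatenate([(mbox(c,q[0],q[1],prof)-b) for c,b in obs]),x0,loss="soft_l1",diff_step=1e-4)
    return r.x,r.fun
def tool_delta(cur_pos,cur_rpy,pos,rpy):
    A=Ro.from_euler("xyz",cur_rpy);B=Ro.from_euler("xyz",rpy)
    return (A.inv()*B).as_rotvec(), A.inv().apply(np.array(pos)-cur_pos)/10
E
python3 - <<'E'
from h import *
T=camera("top");S=camera("scene")
tb={"h1":[299.1,184.3,308.5,206.3],"h2":None}
def near(cam,th,u):
    l=[d for d in trace(cam,th)]
    l=[d for d in l if np.hypot((d["box"][0]+d["box"][2])/2-u[0],(d["box"][1]+d["box"][3])/2-u[1])<18]
    return l[0] if l else None
for n,th,ut,us in [("H1","handle_a",(304,195),(330,195)),("H2","handle_a",(362,253),(294,158)),("short","short_handle",(293,257),(358,175)),("white","white_handle",(364,197),(269,188)),("spray","spray",(252,165),(380,240))]:
    prof=PR.get(th,PH)
    obs=[];a=near("top",th,ut);b=near("scene",th,us)
    if a: obs.append((T,np.array(a["box"])))
    if b: obs.append((S,np.array(b["box"])))
    x0=back(T,ut,70)[:2]
    for o in (obs,obs[:1],obs[1:]):
        if o:
            x,f=fit(o,prof,x0);print(n,x.round(1),f.round(1))
for uv in [(150,245),(172,190),(257,216),(233,277)]: print("tray",back(T,uv,20).round(1))
im=T["image"]
cr=cv2.resize(im[195:285,400:520],None,fx=6,fy=6,interpolation=cv2.INTER_CUBIC)
cv2.imwrite("pics/stand.png",cr[:,:,::-1])
cr=cv2.resize(im[175:270,270:380],None,fx=6,fy=6,interpolation=cv2.INTER_CUBIC)
cv2.imwrite("pics/hand.png",cr[:,:,::-1])
E
```

```text
H1 [616.9  54.3] [-0.9 -1.5  2.3  0.9  0.3 -0.3 -0.1  0.1]
H1 [615.9  55.3] [-1.3 -1.1  1.9  1.3]
H1 [617.4  54.2] [ 0.2 -0.2 -0.2  0.2]
H2 [480.9 -83.1] [-4.2 -0.6 -1.3  0.9 -2.1 -2.2 -1.9 -0.5]
H2 [481.3 -89. ] [-1.9 -0.7  1.3  0.8]
H2 [484.9 -75.8] [-0.  -1.1  0.   0.8]
short [470.3  77.1] [-0.8  1.3 -1.  -3.  -0.3 -2.6 -2.7  0. ]
short [469.1  74.8] [ 0.1  1.8 -0.2 -2.5]
short [474.   82.3] [ 1.2 -1.6 -1.   1.3]
white [621.9 -88.3] [-0.3 -1.7 -0.2  0.7 -4.4 -0.2  1.  -1. ]
white [620.4 -88.9] [-0.  -1.1  0.   1.3]
white [622.3 -82.1] [-1.9  0.4  3.4 -0.4]
spray [696.6 195.4] [ 0.1  1.1 -0.1 -0.8]
spray [696.6 195.4] [ 0.1  1.1 -0.1 -0.8]
tray [491.9 435.5  20. ]
tray [633.4 393.5  20. ]
tray [572.2 174.1  20. ]
tray [418.6 224.7  20. ]
```

View pics/stand.png

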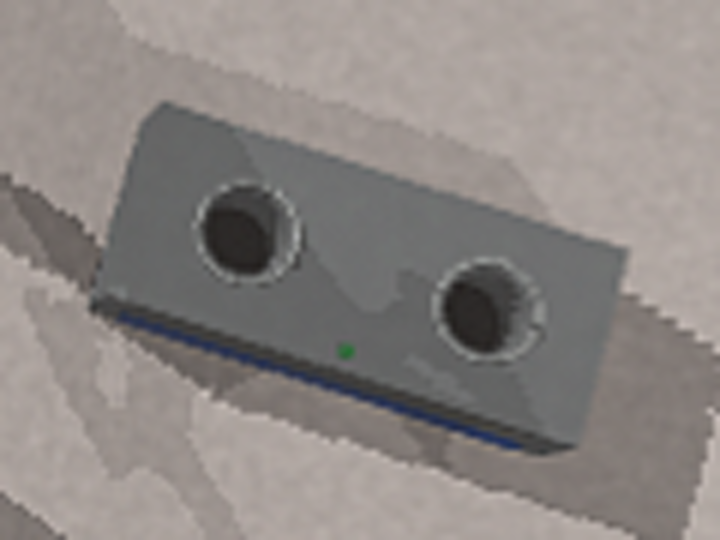

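View pics/hand.png

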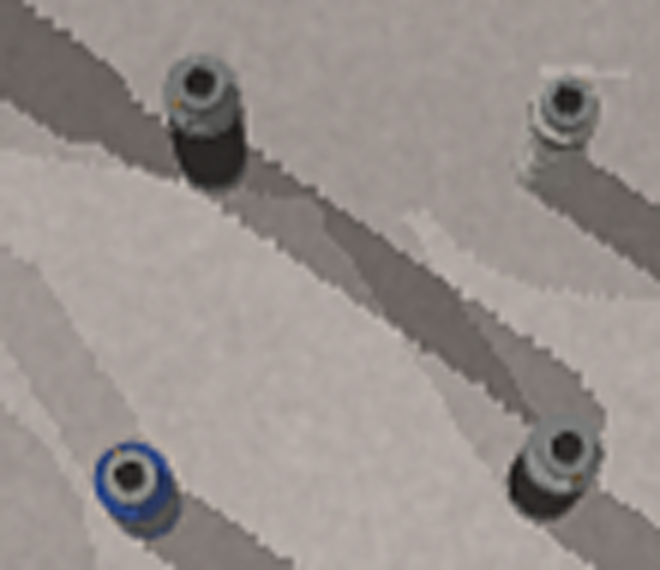

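Run:
```python
from h import *
T=camera("top");W=camera("wrist")
for n,u,z in [("H1top",(303.0,188.4),145),("H1col",(303.4,190.6),131),("H2top",(364.2,249.2),145),("w0",(440.8,233.4),50),("w1",(481.3,246.2),50)]: print(n,back(T,u,z).round(1))
print("wristcam",(-W["R"].T@W["t"]).round(1))
o=observe();print(tool_delta(np.array([212.047,-480.278,231.294]),[np.pi,0,.4158],[484,-83,231],[np.pi,0,.4158]))
```

```text
H1top [617.6  54.8 145. ]
H1col [615.7  54.4 131. ]
H2top [481.3 -87.5 145. ]
w0 [ 536.3 -280.9   50. ]
w1 [ 507.8 -378.    50. ]
wristcam [ 275.8 -452.1  373.7]
(array([0., 0., 0.]), array([ 4.09250112e+01, -2.53579552e+01,  2.94000000e-02]))
```

Emit:
move_arm --moves '[0,0,0,4,-2.5,0,1,0,0,0,8,-5,0,1,0,0,0,12,-7.5,0,1,0,0,0,16,-10,0,1,0,0,0,20,-12.5,0,1]'

```text
time_s: 2.7
tool_pos: [345.2, -283.5, 231.5]
tcp_rot: [3.141, -0.0, 0.415]
contact_force: [0.7, -0.7, 0.4]
gripper_width: 85.2
```

Emit:
move_arm --moves '[0,0,0,4,-2.5,0,1,0,0,0,8,-5,0,1,0,0,0,11,-7.5,0,1,0,0,0,14,-10,0,1,0,0,0,14,-12.8,0,1]'

```text
time_s: 3.2
tool_pos: [422.3, -109.6, 231.2]
tcp_rot: [3.142, -0.001, 0.418]
contact_force: [-0.1, 0.5, 0.5]
gripper_width: 85.4
```

Run:
```python
from h import *
o=observe();print(o["tool_pos"],o["tcp_rot"],o["contact_force"],o["time_s"])
W=camera("wrist");cv2.imwrite("pics/w1.png",W["image"][:,:,::-1])
print([(d["conf"],d["box"]) for d in trace("wrist","handle_a")])
for p in [(482,-86,145),(617,54.6,145)]: print(proj(W,p))
```

```text
[ 422.31069651 -109.5581875   231.20842417] [ 3.14152946e+00 -6.87812221e-04  4.18023815e-01] [-0.12016227  0.49936238  0.46519172] 3.2
[(0.91, [303.4, 106.6, 336.5, 145.5])]
[[319.77161328 122.56680564]]
[[ 207.6888193  -155.68313585]]
```

View pics/w1.png

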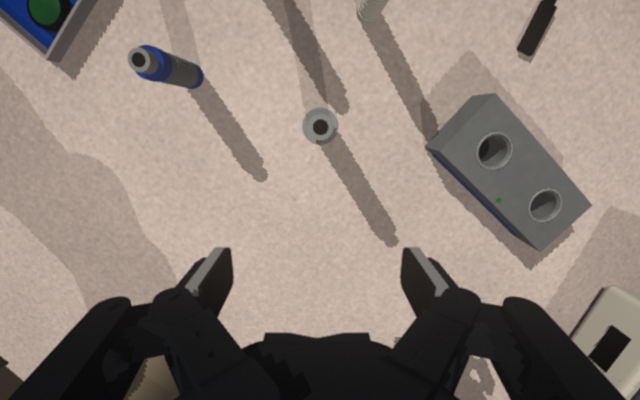

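Run:
```python
from h import *
o=observe();print(o["tool_pos"],o["tcp_rot"])
W=camera("wrist");cv2.imwrite("pics/w2.png",W["image"][:,:,::-1])
cr=cv2.resize(W["image"][100:150,290:350],None,fx=8,fy=8,interpolation=cv2.INTER_CUBIC);cv2.imwrite("pics/w2h.png",cr[:,:,::-1])
cr=cv2.resize(W["image"][120:230,460:580],None,fx=6,fy=6,interpolation=cv2.INTER_CUBIC);cv2.imwrite("pics/w2s.png",cr[:,:,::-1])
print([(d["conf"],d["box"]) for d in trace("wrist","handle_a")])
for uv,z in [((320,127),145),((320,125.5),131),((495,151),50),((545,205),50)]: print(back(W,uv,z).round(1))
```

```text
[ 420.35642505 -109.01500552  231.3696491 ] [-3.14097217e+00  8.76144352e-05  4.19228909e-01]
[(0.9, [305.9, 105.0, 341.7, 143.8])]
[477.  -86.9 145. ]
[477.6 -86.8 131. ]
[ 532.3 -282.3   50. ]
[ 503.8 -377.3   50. ]
```

View pics/w2h.png

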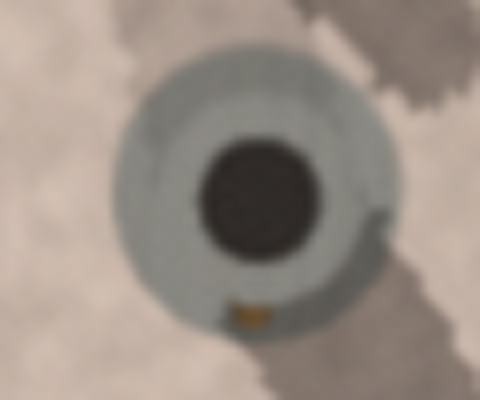

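View pics/w2s.png

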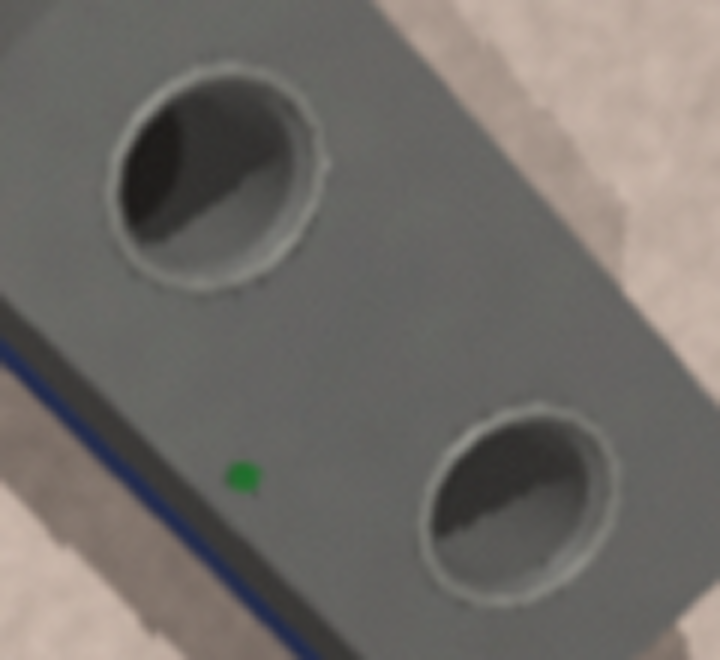

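Run:
```python
from h import *
o=observe();print(o["tool_pos"],o["tcp_rot"])
W=camera("wrist")
for uv,z in [((322,124.4),145),((495.5,149.2),50),((546.2,203.5),50)]: print(back(W,uv,z).round(1))
o=observe()
print(tool_delta(o["tool_pos"],[np.pi,0,o["tcp_rot"][2]],[480.5,-88,231],[np.pi,0,.417]))
```

```text
[ 420.99047757 -111.53528656  231.53572966] [ 3.14087020e+00 -2.84091505e-04  4.16583836e-01]
[480.1 -90.3 145. ]
[ 534.7 -285.    50. ]
[ 506.1 -381.    50. ]
(array([ 0.00000000e+00,  1.77272452e-19, -1.44753942e-03]), array([6.41090438, 0.20047098, 0.04554079]))
```

Emit:
move_arm --moves '[0,0,0,3.5,0.2,0,1,0,0,0,6.4,0.35,0,1,0,0,0,6.4,0.35,3,1,0,0,0,6.4,0.35,7,1,0,0,0,6.4,0.35,11,1]'

```text
time_s: 3.95
tool_pos: [481.2, -90.0, 120.0]
tcp_rot: [3.141, -0.001, 0.414]
contact_force: [0.4, -0.3, -0.7]
gripper_width: 85.4
```

Emit:
move_arm --moves '[0,0,0,0,0,2.5,1,0,0,0,0,0,3.5,1,0,0,0,0,0,3.5,1,0,0,0,0,0,3.5,0.7,0,0,0,0,0,3.5,0.6]' --grip_force 40

```text
time_s: 4.45
tool_pos: [481.6, -89.4, 87.7]
tcp_rot: [3.14, -0.002, 0.416]
contact_force: [0.1, 0.4, 0.0]
gripper_width: 59.2
```

Run:
```python
from h import *
o=observe();print(o)
W=camera("wrist");cv2.imwrite("pics/w3.png",W["image"][:,:,::-1])
```

```text
{'time_s': 4.45, 'joint_positions': array([-4.23189482e-01,  4.05932856e-01,  1.78104720e+00,  1.27106668e-06,
        9.51901460e-01,  7.32064137e-01]), 'qd': array([ 0.00346443, -0.00256527,  0.00651185, -0.00039063, -0.00369255,
        0.00059061]), 'tau': array([-1.27746994e-01, -3.98833466e+01, -2.07101208e+01, -2.59900597e-03,
        2.16679378e-03, -1.39258653e-03]), 'tool_pos': array([481.64241923, -89.38099981,  87.68080491]), 'tcp_rot': array([ 3.13957681e+00, -1.81291192e-03,  4.15543799e-01]), 'contact_force': array([0.05534148, 0.38944837, 0.02592108]), 'torque': array([ 0.00814447, -0.04898228,  0.01678465]), 'gripper_width': 59.23357249837505}
```

View pics/w3.png

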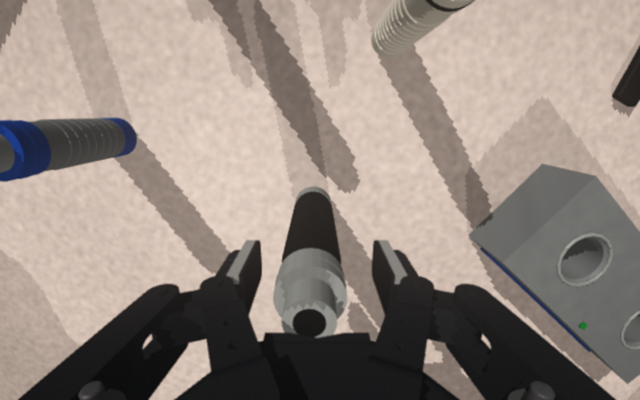

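Emit:
move_arm --moves '[0,0,0,0,-0.2,0,0.6,0,0,0,0,-0.2,0,0.5,0,0,0,0,-0.2,0,0.42,0,0,0,0,-0.2,0,0.2,0,0,0,0,-0.2,0,0.2]'

```text
time_s: 5.0
tool_pos: [480.2, -87.0, 86.6]
tcp_rot: [3.141, -0.0, 0.416]
contact_force: [-0.7, 1.7, 4.1]
gripper_width: 28.8
```

Emit:
move_arm --moves '[0,0,0,0,0,0,0.2,0,0,0,0,0,-0.2,0.2,0,0,0,0,0,-1,0.2,0,0,0,0,0,-2,0.2,0,0,0,0,0,-3,0.2]'

```text
time_s: 5.5
tool_pos: [480.1, -87.0, 117.2]
tcp_rot: [3.142, -0.0, 0.416]
contact_force: [0.1, 0.1, -3.4]
gripper_width: 29.3
```

Emit:
move_arm --moves '[0,0,0,0,0,0,0.2,0,0,0,0,0,0,0.2,0,0,0,0,0,0,0.2,0,0,0,0,0,0,0.2]'

```text
time_s: 5.9
tool_pos: [479.8, -86.9, 116.0]
tcp_rot: [-3.141, 0.0, 0.416]
contact_force: [0.7, -0.5, -2.2]
gripper_width: 29.4
```

Run:
```python
from h import *
F=[]
for i in range(5):
    W=camera("wrist");F.append(observe()["contact_force"])
print(np.round(F,2),np.mean(F,0)); cv2.imwrite("pics/w4.png",W["image"][:,:,::-1]);print(observe()["tool_pos"],observe()["torque"])
```

```text
[[-0.51 -0.49 -3.01]
 [ 0.16 -0.44 -2.84]
 [ 0.24  0.59 -3.67]
 [ 0.33 -0.29 -3.44]
 [ 0.18 -0.19 -3.59]] [ 0.0804196  -0.16324527 -3.31096387]
[480.00533105 -87.00151096 116.1881206 ] [ 0.00612842 -0.00827475 -0.01820108]
```

View pics/w4.png

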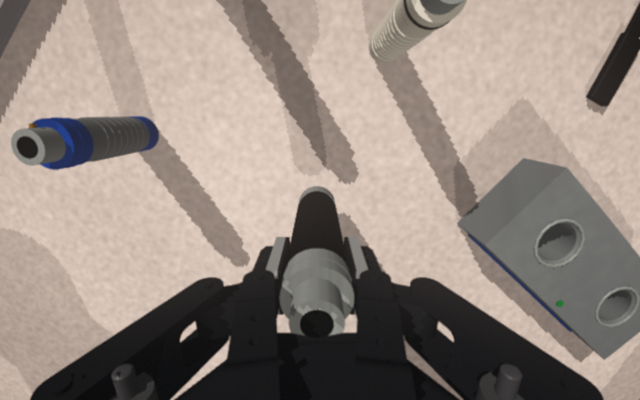

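Emit:
move_arm --moves '[0,0,0,0,0,1,0.2,0,0,0,0,0,2,0.2,0,0,0,0,0,2.6,0.2,0,0,0,0,0,2.9,0.2,0,0,0,0,0,2.95,0.2]'

```text
time_s: 6.65
tool_pos: [480.1, -87.0, 86.6]
tcp_rot: [-3.141, 0.0, 0.416]
contact_force: [-0.6, 0.3, 1.2]
gripper_width: 29.1
```

Emit:
move_arm --moves '[0,0,0,0,0,0,0.2,0,0,0,0,0,0,0.2]'

```text
time_s: 6.85
tool_pos: [480.1, -87.0, 86.8]
tcp_rot: [3.141, -0.0, 0.416]
contact_force: [-0.2, -0.7, -2.7]
gripper_width: 28.9
```

Emit:
move_arm --moves '[0,0,0,0,0,0.05,0.2,0,0,0,0,0,0.05,0.2,0,0,0,0,0,0.05,0.2]'

```text
time_s: 7.15
tool_pos: [480.2, -87.1, 86.6]
tcp_rot: [3.141, -0.0, 0.416]
contact_force: [-1.1, -0.0, 3.5]
gripper_width: 29.2
```

Run:
```python
from h import *
F=[]
for i in range(4):
    W=camera("top");F.append(observe()["contact_force"])
print(np.mean(F,0),observe()["tool_pos"])
```

```text
[-1.16381561  0.73011075  4.34758829] [480.19698318 -87.07497719  86.59731378]
```

Emit:
move_arm --moves '[0,0,0,0,0,0,0.42,0,0,0,0,0,0,0.5,0,0,0,0,0,0,0.7,0,0,0,0,0,0,0.9,0,0,0,0,0,-1,1]'

```text
time_s: 7.85
tool_pos: [479.4, -86.8, 95.7]
tcp_rot: [-3.14, 0.002, 0.416]
contact_force: [0.3, 0.4, -0.3]
gripper_width: 83.4
```

Emit:
move_arm --moves '[0,0,0,0,0,-3,1,0,0,0,0,0,-7,1,0,0,0,0,0,-11,1,0,0,0,0,0,-13.5,1,0,0,0,0,0,-13.5,1]'

```text
time_s: 8.35
tool_pos: [481.2, -87.5, 235.4]
tcp_rot: [3.136, -0.005, 0.416]
contact_force: [-0.0, 0.4, 0.5]
gripper_width: 85.2
```

Run:
```python
from h import *
W=camera("wrist");cv2.imwrite("pics/w5.png",W["image"][:,:,::-1])
T=camera("top");cv2.imwrite("pics/t5.png",T["image"][:,:,::-1])
o=observe();print(o["tool_pos"],o["tcp_rot"],o["contact_force"])
print(proj(W,[617,54.6,145]))
# stay short by 65mm in tool x
r=.4158;x=np.array([np.cos(r),np.sin(r),0])
tgt=np.array([617,54.6,231.3])
print(tool_delta(o["tool_pos"],[np.pi,0,r],tgt,[np.pi,0,r]),tool_delta(o["tool_pos"],[np.pi,0,r],tgt-65*x,[np.pi,0,r]))
```

```text
[479.93093783 -86.96325677 231.57069522] [ 3.14110968e+00 -4.39318746e-04  4.15812213e-01] [-0.69571772 -0.15037504 -0.13229702]
[[208.29444399 -47.28284771]]
(array([0., 0., 0.]), array([18.25703826, -7.41359485,  0.02706952])) (array([0., 0., 0.]), array([11.75703826, -7.41359485,  0.02706952]))
```

View pics/w5.png

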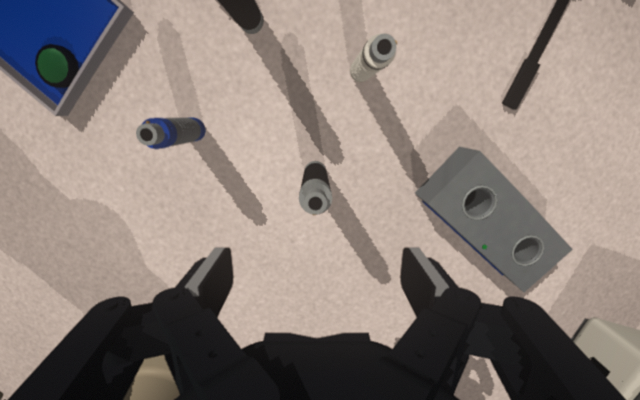

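View pics/t5.png

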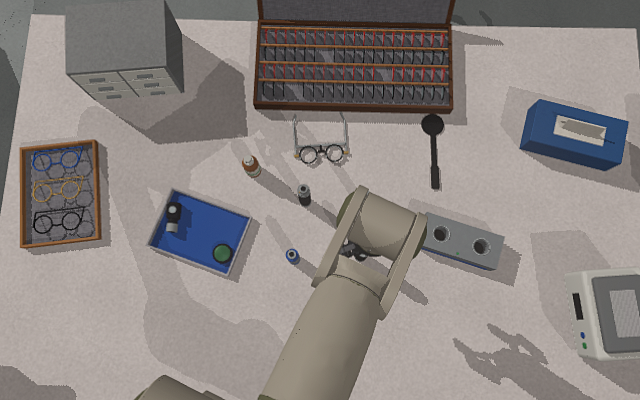

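Emit:
move_arm --moves '[0,0,0,4,-1.6,0,1,0,0,0,8,-3.3,0,1,0,0,0,12,-5,0,1,0,0,0,16,-6.5,0,1,0,0,0,18.2,-7.45,0,1]'

```text
time_s: 8.95
tool_pos: [617.3, 57.0, 229.3]
tcp_rot: [-3.14, 0.002, 0.417]
contact_force: [-0.4, -0.1, -0.1]
gripper_width: 85.1
```

Emit:
move_arm --moves '[0,0,0,0,0,3,1,0,0,0,0,0,7,1,0,0,0,0,0,11,1,0,0,0,0,0,14.4,0.7,0,0,0,0,0,14.4,0.6]'

```text
time_s: 9.45
tool_pos: [613.2, 54.9, 81.5]
tcp_rot: [-3.136, 0.01, 0.416]
contact_force: [-0.1, -0.1, 0.6]
gripper_width: 59.2
```

Run:
```python
from h import *
W=camera("wrist");cv2.imwrite("pics/w6.png",W["image"][:,:,::-1])
o=observe();print(o["tool_pos"],o["tcp_rot"],o["contact_force"])
```

```text
[615.02265447  54.70801453  85.09653062] [-3.13883812  0.00488414  0.41572103] [0.66313644 0.13208693 1.02198157]
```

View pics/w6.png

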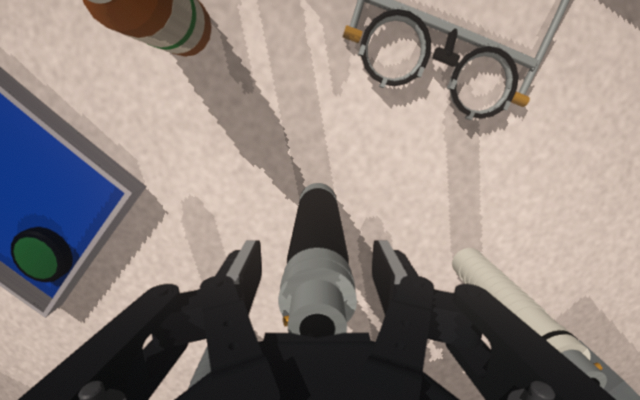

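Emit:
move_arm --moves '[0,0,0,0,0,0,0.5,0,0,0,0,0,0,0.42,0,0,0,0,0,0,0.2,0,0,0,0,0,0,0.2,0,0,0,0,0,0,0.2]'

```text
time_s: 10.0
tool_pos: [617.2, 54.8, 89.3]
tcp_rot: [3.14, -0.003, 0.416]
contact_force: [-1.5, 1.7, 6.5]
gripper_width: 29.1
```

Emit:
move_arm --moves '[0,0,0,0,0,0,0.2,0,0,0,0,0,-0.2,0.2,0,0,0,0,0,-1,0.2,0,0,0,0,0,-2,0.2,0,0,0,0,0,-3,0.2]'

```text
time_s: 10.5
tool_pos: [616.6, 54.6, 118.4]
tcp_rot: [3.141, -0.0, 0.416]
contact_force: [0.4, 0.7, -2.2]
gripper_width: 29.2
```

Emit:
move_arm --moves '[0,0,0,0,0,0,0.2,0,0,0,0,0,0,0.2,0,0,0,0,0,0,0.2,0,0,0,0,0,0,0.2]'

```text
time_s: 10.9
tool_pos: [616.2, 54.6, 116.8]
tcp_rot: [-3.141, 0.001, 0.416]
contact_force: [0.2, 0.5, -1.3]
gripper_width: 29.3
```

Run:
```python
from h import *
F=[]
for i in range(5):
    W=camera("wrist");F.append(observe()["contact_force"])
print(np.round(F,2),np.mean(F,0)); cv2.imwrite("pics/w7.png",W["image"][:,:,::-1]);o=observe();print(o["tool_pos"],o["tcp_rot"],o["gripper_width"],o["joint_positions"])
```

```text
[[ 0.1   0.59 -1.7 ]
 [ 0.07 -0.05 -1.51]
 [-0.49  0.91 -0.37]
 [-0.36 -0.48 -1.87]
 [-0.03 -0.73 -2.15]] [-0.1411845   0.04797382 -1.51900675]
[616.3958176   54.68047161 117.15318463] [-3.14144899e+00  2.00089126e-04  4.15854732e-01] 29.72384916818402 [-1.00596346e-01  6.18797575e-01  1.33964242e+00  2.82170094e-05
  1.18339760e+00  1.05433460e+00]
```

View pics/w7.png

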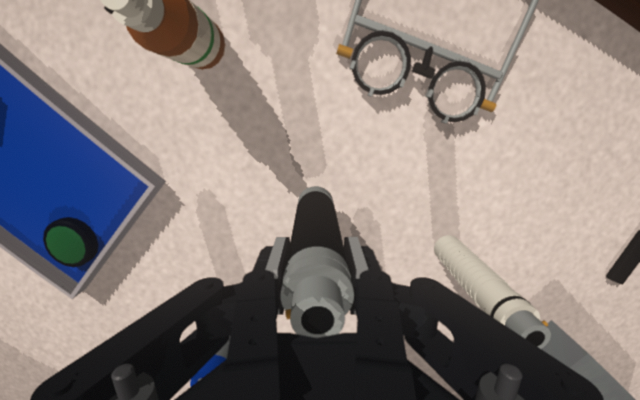

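Emit:
move_arm --moves '[0,0,0,0,0,-3,0.2,0,0,0,0,0,-6,0.2,0,0,0,0,0,-9,0.2,0,0,0,0,0,-12,0.2,0,0,0,0,0,-12.5,0.2]'

```text
time_s: 11.65
tool_pos: [617.5, 54.6, 246.1]
tcp_rot: [3.138, -0.006, 0.416]
contact_force: [-0.6, 0.5, -1.6]
gripper_width: 29.5
```

Emit:
move_arm --moves '[0,0,0,-1.5,2,0,0.2,0,0,0,-4,5.2,0,0.2,0,0,0,-6.5,8.5,0,0.2,0,0,0,-9,11.8,0,0.2,0,0,0,-11.5,15.1,0,0.2]'

```text
time_s: 12.15
tool_pos: [571.4, -131.3, 241.0]
tcp_rot: [-3.14, 0.001, 0.416]
contact_force: [0.3, 0.0, -1.9]
gripper_width: 29.3
```

Emit:
move_arm --moves '[0,0,0,-2.5,3.3,0,0.2,0,0,0,-5,6.6,0,0.2,0,0,0,-7.5,9.8,0,0.2,0,0,0,-9.4,12.35,0,0.2,0,0,0,-9.4,12.35,0,0.2]'

```text
time_s: 12.65
tool_pos: [534.6, -284.3, 240.5]
tcp_rot: [-3.14, 0.002, 0.411]
contact_force: [0.3, 0.4, -0.9]
gripper_width: 29.2
```

Run:
```python
from h import *
W=camera("wrist");cv2.imwrite("pics/w8.png",W["image"][:,:,::-1])
o=observe();print(o["tool_pos"],o["tcp_rot"],o["contact_force"])
```

```text
[ 535.29998935 -282.19116162  240.75740334] [-3.13970859e+00  9.66368214e-04  4.13005285e-01] [-0.00297139  0.85168765 -2.43569752]
```

View pics/w8.png

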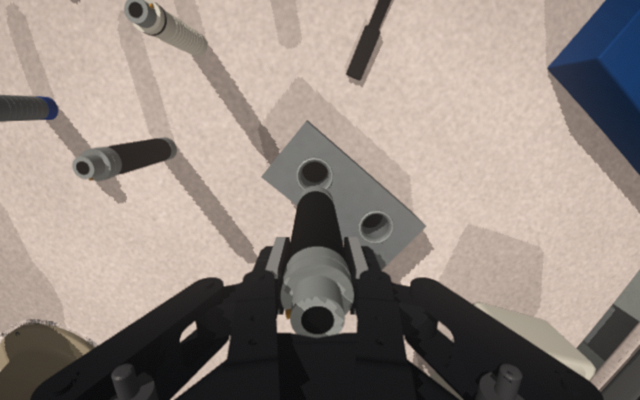

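Emit:
move_arm --moves '[0,0,0,0,0,3,0.2,0,0,0,0,0,6,0.2,0,0,0,0,0,8,0.2,0,0,0,0,0,8.8,0.2,0,0,0,0,0,8.8,0.2]'

```text
time_s: 13.2
tool_pos: [536.1, -279.8, 153.3]
tcp_rot: [-3.14, 0.001, 0.417]
contact_force: [0.0, -0.2, -0.8]
gripper_width: 28.9
```

Run:
```python
from h import *
for i in range(3): camera("scene")
W=camera("wrist");T=camera("top");S=camera("scene")
cv2.imwrite("pics/w9.png",W["image"][:,:,::-1]);cv2.imwrite("pics/t9.png",T["image"][:,:,::-1])
cv2.imwrite("pics/w9c.png",cv2.resize(W["image"][150:350,240:400],None,fx=4,fy=3,interpolation=cv2.INTER_CUBIC)[:,:,::-1])
cv2.imwrite("pics/s9c.png",cv2.resize(S["image"][110:200,160:280],None,fx=6,fy=6,interpolation=cv2.INTER_CUBIC)[:,:,::-1])
o=observe();print(o["tool_pos"],o["tcp_rot"],o["contact_force"])
p=o["tool_pos"]; f=p[2]-86.7; print("foot",f)
# expected pixels of foot and well in wrist/scene
for c,n in((W,"w"),(S,"s")):
    print(n,"foot c",proj(c,[p[0],p[1],f]),"neck",proj(c,[p[0],p[1],f+145]),"well",proj(c,[536,-281,50]),proj(c,[507.5,-377.6,50]))
```

```text
[ 536.42864152 -281.01543809  155.1963932 ] [ 3.14023470e+00 -7.42255444e-04  4.15860903e-01] [ 0.59709465  1.01705755 -1.50813875]
foot 68.49639320362645
w foot c [[316.10393773 202.16322677]] neck [[316.7514423  321.38293274]] well [[315.86284235 196.57363581]] [[395.35469409 261.29359157]]
s foot c [[216.30455576 154.5032122 ]] neck [[207.15932458 100.43224965]] well [[217.45653977 160.6795739 ]] [[192.95231648 149.6206747 ]]
```

View pics/w9.png

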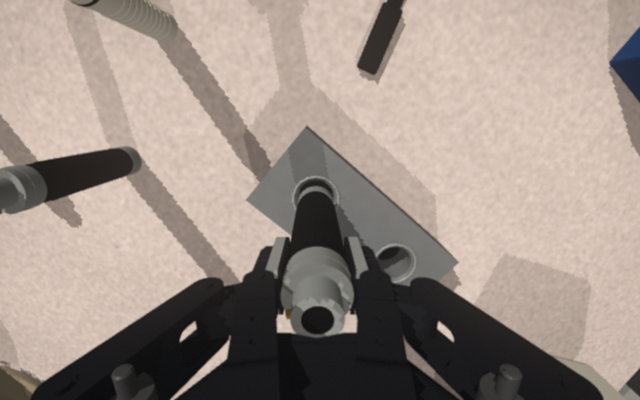

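View pics/s9c.png

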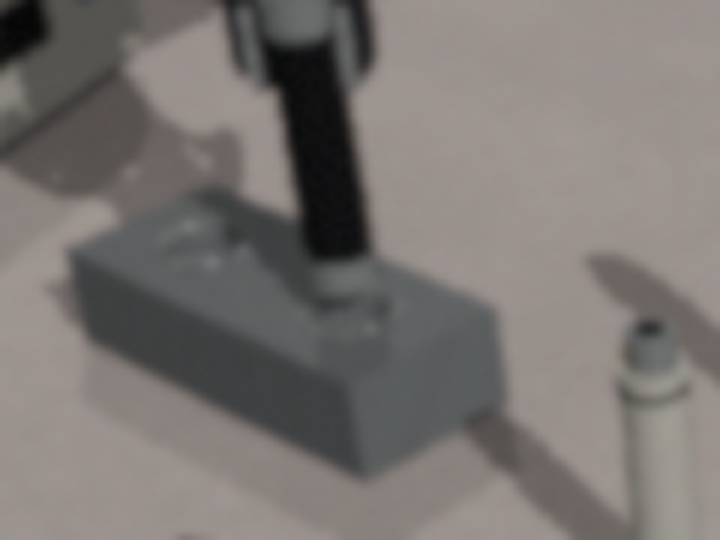

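Run:
```python
from h import *
W=camera("wrist")
im=W["image"]
cv2.imwrite("pics/w10c.png",cv2.resize(im[165:255,270:425],None,fx=5,fy=5,interpolation=cv2.INTER_CUBIC)[:,:,::-1])
o=observe();p=o["tool_pos"];f=p[2]-86.7;print(p,f)
def circ(x,y,r,z):
    a=np.linspace(0,2*np.pi,60);return np.c_[x+r*np.cos(a),y+r*np.sin(a),0*a+z]
im2=cv2.resize(im[165:255,270:425],None,fx=5,fy=5,interpolation=cv2.INTER_CUBIC)[:,:,::-1].copy()
for (x,y,r,z,col) in [(536,-281,19,50,(0,0,255)),(507.5,-377.6,19,50,(0,0,255)),(p[0],p[1],15,f,(0,255,0))]:
    q=((proj(W,circ(x,y,r,z))-[270,165]+.5)*5).astype(int);cv2.polylines(im2,[q[:,None]],True,col,1)
cv2.imwrite("pics/w10o.png",im2)
```

```text
[ 536.32437092 -281.01323937  155.01910896] 68.31910895571987
```

View pics/w10o.png

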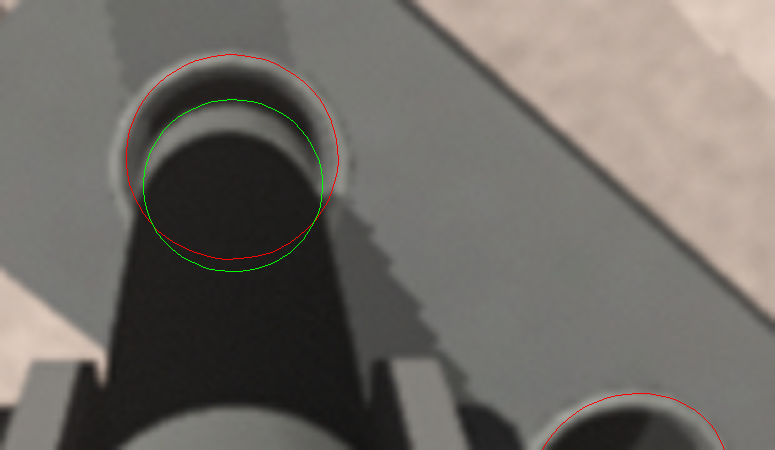

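Emit:
move_arm --moves '[0,0,0,0,-0.07,0.4,0.2,0,0,0,0,-0.07,1,0.2,0,0,0,0,-0.07,1.6,0.2,0,0,0,0,-0.07,2.1,0.2,0,0,0,0,-0.07,2.5,0.2]'

```text
time_s: 14.05
tool_pos: [535.7, -280.2, 128.5]
tcp_rot: [-3.141, 0.0, 0.416]
contact_force: [-0.6, 0.2, -1.8]
gripper_width: 29.4
```

Emit:
move_arm --moves '[0,0,0,0,0,0,0.2,0,0,0,0,0,0.2,0.2]'

```text
time_s: 14.25
tool_pos: [536.0, -280.4, 127.5]
tcp_rot: [3.141, -0.0, 0.416]
contact_force: [0.2, 0.1, -0.9]
gripper_width: 29.2
```

Run:
```python
from h import *
F=[]
for i in range(3): camera("scene");F.append(observe()["contact_force"])
W=camera("wrist")
cv2.imwrite("pics/w11.png",W["image"][:,:,::-1])
o=observe();print(o["tool_pos"],o["tcp_rot"],np.mean(F,0),o["torque"])
```

```text
[ 535.91007458 -280.27244022  127.44655129] [ 3.14136945e+00 -1.47175160e-04  4.15790751e-01] [ 0.07973367  0.17503493 -1.39889427] [ 0.00297994  0.02742591 -0.025916  ]
```

View pics/w11.png

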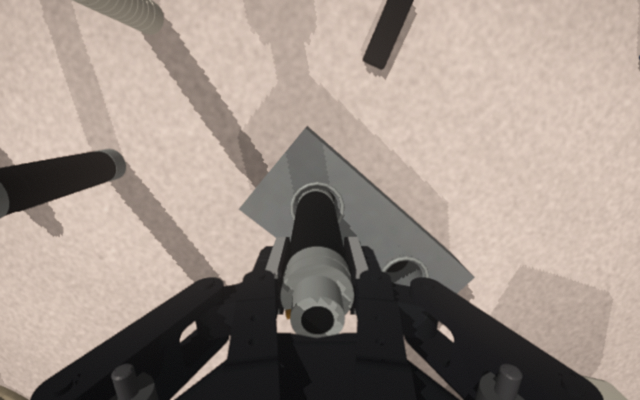

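Emit:
move_arm --moves '[0,0,0,0,0,0.8,0.2,0,0,0,0,0,1.6,0.2,0,0,0,0,0,2.3,0.2,0,0,0,0,0,2.8,0.2,0,0,0,0,0,3,0.2]'

```text
time_s: 14.95
tool_pos: [536.2, -280.1, 99.1]
tcp_rot: [3.141, -0.001, 0.416]
contact_force: [-7.7, 7.0, 26.6]
gripper_width: 29.2
```

Emit:
move_arm --moves '[0,0,0,0,0,0,0.2,0,0,0,0,0,0.05,0.2,0,0,0,0,0,0.05,0.2,0,0,0,0,0,0.05,0.2]'

```text
time_s: 15.35
tool_pos: [536.1, -280.0, 99.1]
tcp_rot: [3.141, -0.001, 0.416]
contact_force: [-5.2, 5.2, 18.4]
gripper_width: 29.4
```

Emit:
move_arm --moves '[0,0,0,0,0,-0.1,0.2,0,0,0,0,0,-0.15,0.2]'

```text
time_s: 15.55
tool_pos: [535.8, -280.0, 99.2]
tcp_rot: [-3.141, -0.0, 0.416]
contact_force: [-2.5, 2.8, 5.6]
gripper_width: 29.3
```

Run:
```python
from h import *
F=[]
for i in range(3): S=camera("scene");F.append(observe()["contact_force"])
o=observe();print(o["tool_pos"],np.mean(F,0))
cv2.imwrite("pics/s12c.png",cv2.resize(S["image"][100:200,160:280],None,fx=6,fy=6,interpolation=cv2.INTER_CUBIC)[:,:,::-1])
```

```text
[ 535.83679362 -279.95863216   99.17371202] [-3.22593373  3.0507851   8.81900594]
```

View pics/s12c.png

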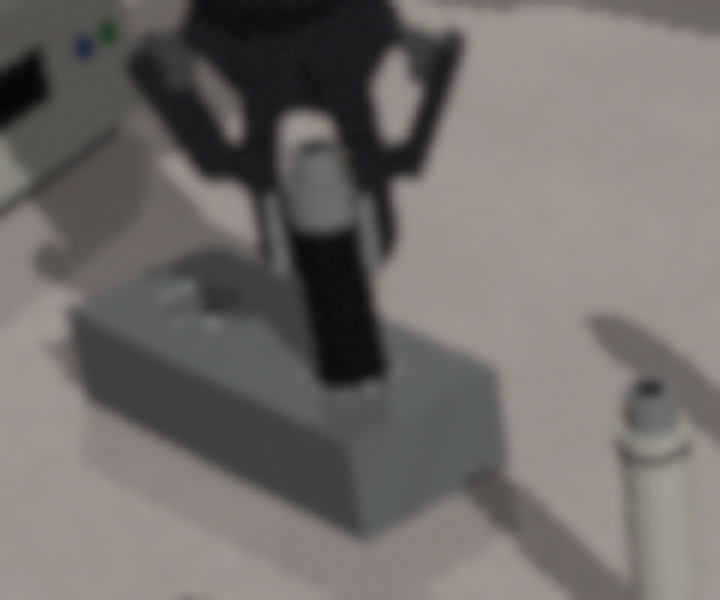

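Emit:
move_arm --moves '[0,0,0,0,0,0,0.4,0,0,0,0,0,0,0.5,0,0,0,0,0,0,0.7,0,0,0,0,0,0,0.9,0,0,0,0,0,-1,1]'

```text
time_s: 16.2
tool_pos: [535.3, -279.9, 107.4]
tcp_rot: [-3.139, 0.001, 0.416]
contact_force: [0.4, -0.4, -0.2]
gripper_width: 83.2
```

Emit:
move_arm --moves '[0,0,0,0,0,-3,1,0,0,0,0,0,-7,1,0,0,0,0,0,-11,1,0,0,0,0,0,-13,1,0,0,0,0,0,-13,1]'

```text
time_s: 16.7
tool_pos: [536.7, -280.9, 242.4]
tcp_rot: [3.136, -0.003, 0.416]
contact_force: [0.7, -0.9, 0.9]
gripper_width: 85.2
```

Run:
```python
from h import *
camera("top");W=camera("wrist");S=camera("scene");T=camera("top")
cv2.imwrite("pics/w13.png",W["image"][:,:,::-1])
o=observe();print(o["tool_pos"],o["tcp_rot"],o["time_s"])
b=[(d["conf"],np.round(d["box"],1)) for d in trace("scene","handle_a")];print(b)
for z in (10,12,20): 
    pr=[(r,h+z) for r,h in PH];print(z,mbox(S,535.8,-280.2,pr).round(1))
print(tool_delta(o["tool_pos"],[np.pi,0,o["tcp_rot"][2]],[480.1,-87,231.3],[np.pi,0,.4158]))
cv2.imwrite("pics/s13c.png",cv2.resize(S["image"][100:200,160:280],None,fx=6,fy=6,interpolation=cv2.INTER_CUBIC)[:,:,::-1])
```

```text
[ 535.45260892 -279.97153191  237.00526776] [-3.13949437e+00  1.10770074e-03  4.15765126e-01] 16.9
[(0.9, array([291.8, 131.6, 302.4, 184.1])), (0.88, array([210.2, 123.4, 220.2, 162.4]))]
10 [206.1 121.7 225.7 176.7]
12 [206.  120.9 225.6 176.1]
20 [205.5 117.9 225.2 173.5]
(array([ 7.70371978e-34,  4.27084748e-21, -3.48741162e-05]), array([  2.73022852, -19.88881813,   0.57052678]))
```

View pics/w13.png

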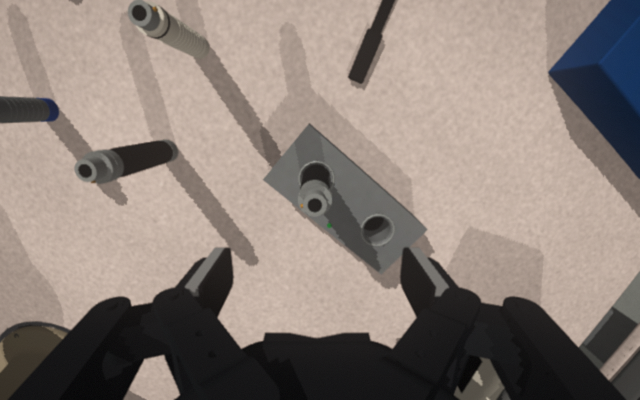

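View pics/s13c.png

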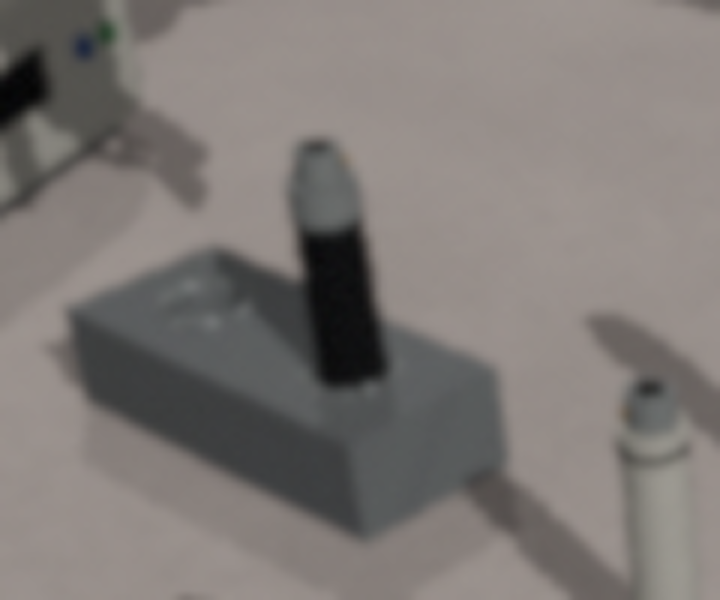

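Emit:
move_arm --moves '[0,0,0,0.6,-4,0,1,0,0,0,1.2,-8.5,0,1,0,0,0,1.8,-13,0,1,0,0,0,2.5,-17.5,0,1,0,0,0,2.7,-19.9,0,1]'

```text
time_s: 17.45
tool_pos: [478.9, -84.4, 237.7]
tcp_rot: [-3.14, 0.001, 0.418]
contact_force: [0.1, -0.4, -0.3]
gripper_width: 85.7
```

Emit:
move_arm --moves '[0,0,0,0,0,0,1,0,0,0,0,0,3,1,0,0,0,0,0,7,1,0,0,0,0,0,11,1,0,0,0,0,0,14,0.8]'

```text
time_s: 17.95
tool_pos: [479.4, -87.8, 95.5]
tcp_rot: [-3.14, 0.002, 0.415]
contact_force: [0.6, 0.1, -0.1]
gripper_width: 73.5
```

Emit:
move_arm --moves '[0,0,0,0,0,0.8,0.6,0,0,0,0,0,0.8,0.6,0,0,0,0,0,0.8,0.6]'

```text
time_s: 18.25
tool_pos: [481.0, -87.9, 91.5]
tcp_rot: [3.14, -0.001, 0.416]
contact_force: [-0.2, 0.3, 1.0]
gripper_width: 51.1
```

Run:
```python
from h import *
W=camera("wrist");cv2.imwrite("pics/w14.png",W["image"][:,:,::-1])
o=observe();print(o["tool_pos"],o["tcp_rot"],o["contact_force"])
```

```text
[481.04512893 -87.88112083  91.72969341] [ 3.13961824e+00 -1.74881475e-03  4.15576938e-01] [-0.31689267  0.27869694 -0.32951754]
```

View pics/w14.png

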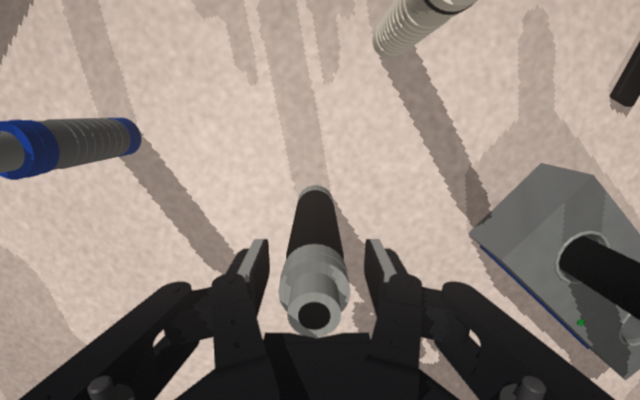

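Emit:
move_arm --moves '[0,0,0,0,-0.08,0.4,0.6,0,0,0,0,-0.08,0.4,0.5,0,0,0,0,-0.08,0.4,0.42,0,0,0,0,-0.08,0.4,0.2,0,0,0,0,-0.08,0.4,0.2]' --grip_force 50

```text
time_s: 18.8
tool_pos: [480.1, -86.7, 86.7]
tcp_rot: [3.141, -0.001, 0.416]
contact_force: [-0.5, -0.4, 4.7]
gripper_width: 28.9
```

Emit:
move_arm --moves '[0,0,0,0,0,0,0.2,0,0,0,0,0,0,0.2,0,0,0,0,0,-1,0.2,0,0,0,0,0,-3,0.2,0,0,0,0,0,-5,0.2]'

```text
time_s: 19.3
tool_pos: [479.3, -86.3, 136.8]
tcp_rot: [-3.14, 0.001, 0.416]
contact_force: [0.2, -0.5, -3.8]
gripper_width: 28.6
```

Run:
```python
from h import *
F=[]
for i in range(3): T=camera("top");F.append(observe()["contact_force"])
o=observe();print(o["tool_pos"],o["tcp_rot"],np.mean(F,0),o["gripper_width"])
im=T["image"];cv2.imwrite("pics/tray.png",cv2.resize(im[170:290,130:270],None,fx=5,fy=5)[:,:,::-1])
t=trace("top","tray")[0];m=t["pixels"].astype(np.uint8)
c,_=cv2.findContours(m,0,2);c=max(c,key=cv2.contourArea);print(cv2.boxPoints(cv2.minAreaRect(c)))
```

```text
[480.04305431 -86.62572788 136.81033372] [ 3.14048813e+00 -1.01845881e-03  4.15883587e-01] [ 0.32094824 -0.50771306 -2.04063989] 29.00363684625077
[[144.9756  245.78049]
 [167.3073  185.16586]
 [252.62193 216.59756]
 [230.29024 277.2122 ]]
```

View pics/tray.png

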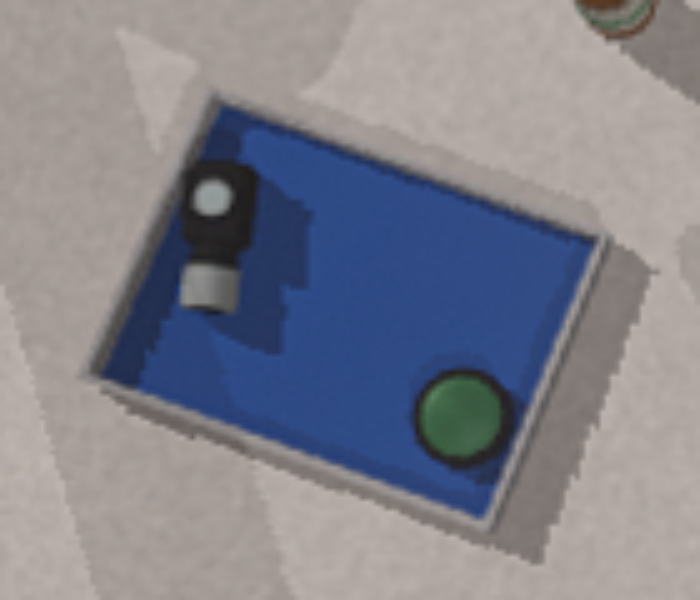

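Run:
```python
from h import *
T=camera("top");F=[]
P=[back(T,u,20) for u in [(147,245),(173,188.6),(251.6,217.6),(227.6,276.4)]]
print(np.round(P,1),[np.linalg.norm(P[i]-P[i-1]).round(1) for i in range(4)])
d1=P[2]-P[0];d2=P[3]-P[1];c=np.mean(P,0);print(c)
for i in range(5): camera("top");F.append(observe()["contact_force"])
print(np.mean(F,0))
o=observe()
for z in (195,): print(tool_delta(o["tool_pos"],[np.pi,0,.4158],[c[0],c[1],86.7+104],[np.pi,0,.4158]),o["tool_pos"],o["joint_positions"])
```

```text
[[491.8 442.9  20. ]
 [637.1 391.3  20. ]
 [567.8 187.4  20. ]
 [419.7 238.   20. ]] [np.float64(217.2), np.float64(154.3), np.float64(215.3), np.float64(156.5)]
[529.08593283 314.89400565  20.        ]
[-0.14763106  0.14379697 -3.16388023]
(array([0., 0., 0.]), array([ 20.74198197, -34.71553682,  -5.50360278])) [479.56328895 -86.46286678 135.66397224] [-4.19377749e-01  3.33300953e-01  1.73835926e+00  1.88407667e-05
  1.07121305e+00  7.35653345e-01]
```

Emit:
move_arm --moves '[0,0,0,0,0,-3,0.2,0,0,0,0,0,-6,0.2,0,0,0,0,0,-9,0.2,0,0,0,0,0,-11,0.2,0,0,0,0,0,-11,0.2]'

```text
time_s: 20.3
tool_pos: [480.7, -86.9, 248.4]
tcp_rot: [3.138, -0.003, 0.416]
contact_force: [-0.6, 0.4, -3.4]
gripper_width: 29.2
```

Emit:
move_arm --moves '[0,0,0,1,-1.7,0,0.2,0,0,0,3.2,-5.4,0,0.2,0,0,0,5.4,-9.1,0,0.2,0,0,0,7.6,-12.8,0,0.2,0,0,0,9.8,-16.5,0,0.2]'

```text
time_s: 20.8
tool_pos: [502.3, 105.7, 244.5]
tcp_rot: [-3.141, 0.002, 0.416]
contact_force: [2.1, -0.8, -2.9]
gripper_width: 29.3
```

Emit:
move_arm --moves '[0,0,0,2.2,-3.7,0,0.2,0,0,0,4.4,-7.4,0,0.2,0,0,0,6.6,-11.1,0,0.2,0,0,0,8.8,-14.8,0,0.2,0,0,0,10.5,-17.6,0,0.2]'

```text
time_s: 21.3
tool_pos: [527.2, 309.7, 243.9]
tcp_rot: [-3.141, 0.003, 0.417]
contact_force: [0.8, -1.0, -3.5]
gripper_width: 28.8
```

Emit:
move_arm --moves '[0,0,0,0.4,-0.6,0,0.2,0,0,0,0.4,-0.6,1.5,0.2,0,0,0,0.4,-0.6,3.5,0.2,0,0,0,0.4,-0.6,5.4,0.2,0,0,0,0.4,-0.6,5.4,0.2]'

```text
time_s: 21.8
tool_pos: [527.7, 313.3, 188.2]
tcp_rot: [-3.141, 0.007, 0.415]
contact_force: [-0.5, 1.0, -2.8]
gripper_width: 28.7
```

Run:
```python
from h import *
for i in range(4): W=camera("wrist")
T=camera("top");S=camera("scene")
for n,c in (("w",W),("t",T),("s",S)): cv2.imwrite(f"pics/{n}15.png",c["image"][:,:,::-1])
o=observe();print(o["tool_pos"],o["tcp_rot"],o["contact_force"],o["gripper_width"],o["time_s"],o["joint_positions"])
print("tray centre px",proj(W,[529,315,4]),"foot px",proj(W,[*o["tool_pos"][:2],o["tool_pos"][2]-86.7]))
print(tool_delta(o["tool_pos"],[np.pi,0,.4158],[529,315,86.7+104],[np.pi,0,.4158]))
```

```text
[529.38030531 314.46919207 193.23129204] [ 3.14145159e+00 -1.59001993e-03  4.15709650e-01] [ 0.45847958  0.11066809 -3.58548517] 28.878761552267413 22.1 [ 3.46012627e-01  5.41470718e-01  1.26009536e+00 -3.08154175e-05
  1.33843059e+00  1.50110649e+00]
tray centre px [[315.53002276 176.66956931]] foot px [[316.04031528 201.93692149]]
(array([0., 0., 0.]), array([-0.01334959, -0.06391933,  0.2531292 ]))
```

View pics/w15.png

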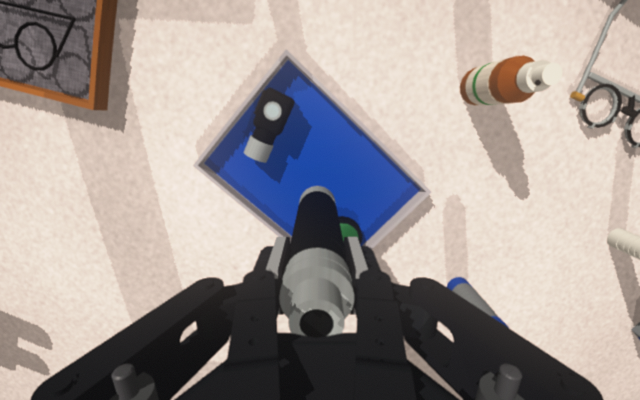

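View pics/s15.png

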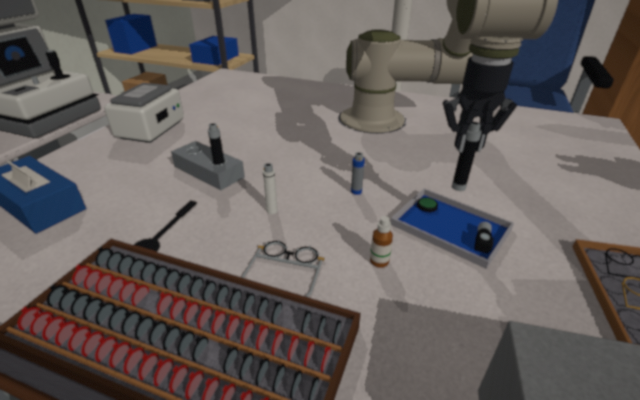

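View pics/t15.png

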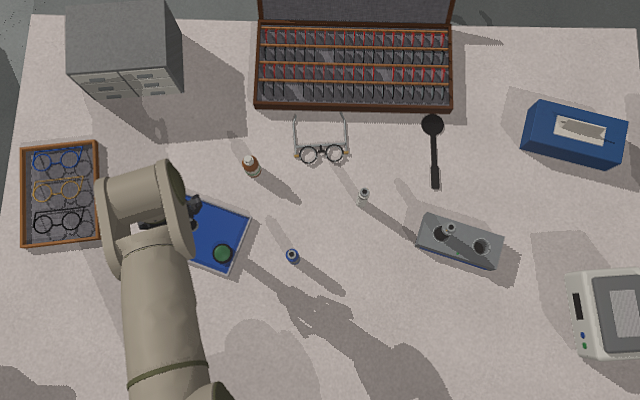

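Emit:
move_arm --moves '[0,0,0,0,0,0.1,0.2,0,0,0,0,0,0.1,0.2,0,0,0,0,0,0.1,0.2,0,0,0,0,0,0.1,0.2,0,0,0,0,0,0.1,0.2]'

```text
time_s: 22.6
tool_pos: [529.0, 314.5, 191.3]
tcp_rot: [-3.142, 0.0, 0.416]
contact_force: [0.4, 1.7, -3.2]
gripper_width: 28.8
```

Run:
```python
from h import *
o=observe();print(o["tool_pos"],o["tcp_rot"],o["contact_force"],o["gripper_width"],np.abs(o["qd"]).max())
print(finish_job())
```

```text
[529.03179929 314.49109016 191.30320639] [-3.14155319e+00  1.11664568e-05  4.15789104e-01] [ 0.42412241  1.70952568 -3.21219012] 28.75982218291961 0.0010296918224158877
the job is handed in; nothing more can be done
None
```

I lifted both matching handles to compare them. The near one pulled about 3.3 N (≈0.34 kg), so it is the loaded one, and I set it back down. The far one pulled about 1.5 N (≈0.16 kg), so it is empty. I placed the empty handle in the stand's +y well (well_0), let it go, then picked up the loaded one again and handed in at 22.6 s of the 72 s limit.

**Empty handle:** the pictures show it upright and fully down in the well. It met the well floor with a peak of about 27 N on the tool, eased to about 9 N before I let go. It met the floor about 2.4 mm higher than the grip height at pickup implied. I put that down to the arm still settling when it gripped; the scene picture, with the top 1–2 pixels from where a fully seated handle should show, agrees that it is fully down.

**Loaded handle:** it is held upright and still at (529, 314.5) mm, with my estimate of the tray middle at (529, 315). Its foot is about 101 mm above the tray floor, and the wrist still reads about 3.2 N. One short force average after regripping read only 2.0 N; the next one read 3.2 N.

**Everything else:** the other things look undisturbed in the last top and scene pictures. The wrist camera read about 3 mm off from the top camera, so I positioned by the top camera and by how the grasps centred.

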